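# Hang the supply caddy on the stand's headed pin by its side slot

### The job

Take the small white supply caddy by its grey grip and hang it on the stand's headed pin: slide the slot of its back plate sideways over the pin, behind the head, to the closed end, then let it down gently so the pin seats in the notch, and let go so it hangs upright and still. Never force it against the stand, and leave the cups, bottle, label roll and timer where they are.

Things in the scene. Friction and masses are not known exactly. Their poses are not given: they have to be found in the camera images.
- stand: Fixed metal stand. Origin at table level under the front face of its post (30 x 40 mm, 185 mm high); -x is the front, where the pin sticks out, +y its left, +z up. Grey base 130 x 150 x 12 mm, x = -75 to +55 mm. On the post's front a backing plate 46 mm wide, 6 mm thick, from 105 mm below the pin to 22 mm above it, clamped; it does not give under the forces of this work.
- pin_low (a point): Stand's axes; 10.5 mm before the post, 155 mm up: straight below the middle of the pin's free length. The pin axis is 5 to 40 mm above this point, as its plate was clamped; this is not measured: find the height by touch or sight. Sideways and in depth the point is true. Pin: along x, 10 mm diameter, 9 mm free between plate and its round head (16 mm diameter, 4 mm thick).
- caddy: Loose white bin with an upright aluminium back plate and a grey grip on top, 0.15 to 0.3 kg, standing on the table. Origin on its underside; +x to its back, +y its left, +z up. Bin x = -45 to 30, y +-45 mm, 50 mm high. Plate x = 30 to 34 mm, y +-30 mm, 125 mm high, then a neck y +-16 mm up to the grip. The plate has a level slot that opens at its +y side.
- caddy_lip (a point): On the slot's lower edge at caddy x = 32, y = 40, z = 85 mm (caddy's axes). The slot is 12.5 mm high, from z = 85 to 97.5 mm. Its upper edge ends at y = 29.5 mm (rounded from 26); the lower edge runs on as a lip 15 mm high, level to y = 48, rounded off to y = 55.5 mm. So at y = 35 to 48 mm the pin can lie on the lip with nothing above it.
- caddy_seat (a point): Middle of the notch's top edge, caddy x = 32, y = 0, z = 106.5 mm (caddy's axes). It rests on top of the pin, 5 mm above the pin's axis, when the caddy hangs. The notch, y +-6.5 mm, opens down into the slot's closed end, which is at y = -6.5 mm. The slot's upper edge is 9 mm and its lower edge 21.5 mm below this point.
- caddy_handle (a point): Centre of the caddy's grey grip, a block 26 (x) x 36 (y) x 30 mm high with rounded edges, at caddy x = 21, y = 0, z = 165 mm (caddy's axes). Grip it across x or y; beside it is free space to 25 mm below its underside.
- cup_front: Bystander: specimen cup with a white lid, 55 mm wide, 72 mm high, near the table's front edge; origin under its centre.
- cup_back: Bystander: another specimen cup with a white lid, 55 mm wide, 72 mm high, behind the work; origin under its centre.
- dropper: Bystander: brown dropper bottle, 33 mm wide, 106 mm high; origin under its centre.
- labels: Bystander: roll of white labels, 72 mm wide, 30 mm high; origin under its centre.
- timer: Bystander: flat bench timer, 64 x 62 x 22 mm; origin under its centre.
There are look-alikes about, which are no part of the job. What is shaped like the stand but red is not meant.

How it is judged:
By the outcome, as a careful person would: the job done as asked, in the order asked, and still so for the second after the job is handed in, with the robot touching nothing.
It also fails if it takes over 67 s, if anything falls off the work surface, if the arm or the gripper's body presses on something with over 40 N, if the wrist force passes 120 N, or if a joint passes its speed limit or range.

### The arm

A 6-joint arm with a two-finger parallel gripper is mounted at the origin on a cart in front of the work surface, level with it; the furniture and walls round the work are solid. World frame = base frame: x ahead of the robot, y to its left, z up, the work surface at z = 0. Lengths are in m, angles in rad, forces in N, time in s.
With the tool pointing down it reaches from about 0.35 to 0.775 m from the base axis. Payload 7.3 kg.
Tool frame: the origin (TCP) lies at the very end of the fingers, on their centre line; the grasp point (between the pads) lies 19 mm behind it; z points along the fingers, x is the direction in which the jaws open and shut, and the axes are right-handed (so a half turn about z gives the same grasp; the last joint's range is limited). The gripper opens to 92 mm and grips with 3 to 60 N. Pads are 19 mm wide; open, the fingers measure 130 mm over their backs; the gripper's body (75 mm by 190 mm) begins 47 mm behind the grasp point.
Start: joints at [-1.422, 0.342, 1.524, -0, 1.275, -0.146], TCP at [0.153, -0.502, 0.227] pointing down, gripper open.
Joint ranges: [-2.53, 2.53], [-0.77, 2.02], [0.04, 2.7], [-1, 4.14], [0.28, 2.66], [-3.11, 3.11]. Speed limits (rad/s): [2.57, 2.57, 3.14, 3.14, 3.14, 3.14].

### API

Orientations are given as [roll, pitch, yaw] about the fixed x, y, z axes, in that order (R = Rz(yaw) Ry(pitch) Rx(roll)).
In Python, from cell import robot, read_camera, nets gives the robot as it stands. The module is installed in compiled form; this text tells all that it offers.
- The arm moves only by the tool carry_out, never from a script. Its arguments are lists of equal length, an entry for each row: "translation": the shift along the tool's x, y, z in m, a list of three; "turn": the turn, a rotation vector about the tool's x, y, z in rad, a list of three; "gripper": the gripper's target within -1 to 1 (shut at 1, half-way at 0, fully open at -1). A call has 1 to 10 rows; each row shifts and turns the commanded pose from where the row before left it, along the tool's axes as they then stand; what a row does not reach is not made up. A row lasts 1/10 s, in which the tool goes at most 50 mm and 8.59 degrees, less where a joint would pass 70% of its speed; a pose out of reach is approached as far as the arm can. A call with a gripper value outside its range is refused whole. The fingers move at their own pace and stop on an object; "squeeze" is the grip in N (left out, the last holds). Time passes only in rows, so rows that do not move let the fingers close. It gives the time, the measured TCP pose, the force and the opening at its end, in the units of the state.
- robot.observe(): the state, without advancing time (a new reading comes with each control period).
- read_camera(name): name is "scene" or "top" or "wrist"; returns a dict with "img" (480x640x3 uint8, red, green, blue), "fx", "fy", "cx", "cy" (pixels), "world_from_camera" (4x4, takes a point from camera to world coordinates). Camera axes: x right, y down, z forward; pixel columns grow to the right and rows downward; lengths in m; the calibration is good to about 2 mm. A picture is of the moment at which its call begins. There is no depth.
- robot.hand_in(): hands the job in, once; it reports no verdict.
Trained networks look in a picture, given as the dict that the camera call returned (one of the last four; its "shot" number tells which), for a name from the list of things; names that differ only in an ending like _2 or _b are one class to them, and where a whole thing is asked for, a point or a joint stands for the part that bears it (a point fixed in the world has none). Each returns a list of dicts, best first, with "score" (0 to 1); they miss things now and then, are a little off and sometimes report something else, mostly with a low value. They report only what shows in the picture. A call takes as long as a camera call. They do not tell look-alikes from the thing itself.
- nets.regions_of(picture, name): "region" (480x640 bool, what is visible of it) and "pixel" ([column, row] in pixels, amid what is visible of it).
- nets.tip_of(picture, name): "pixel" ([column, row] in pixels: a listed point, or the origin of a listed thing).
The state is a dict: "time": time; "qpos": joint angles; "qvel": joint speeds; "joint_efforts": joint torques, N m; "tool_pos": TCP position; "tool_rot": TCP orientation; "contact_force": force on the tool from outside, world axes, zero at the start; "torque": the same for the moment, N m; "opening": finger opening in m.
Only numpy, scipy, OpenCV 4.12 (cv2) and the standard library are available. Lean on these libraries where they do the work, as an engineer would, in place of code of your own. Each camera call takes 0.05 s, during which the arm holds its last target. There are 200 camera calls.

## Working session

There is one attempt and no reset: what is moved stays moved. The work goes in short steps, Python scripts to look and compute and a tool call to move; the robot and the scene stay as the last step left them, time stands still between calls to the robot, and variables do not carry over. Pictures are saved under pics/ and viewed, about 8 in all and at most 12, crops included, and the job is handed in when it is done.

Besides the shell and the picture viewer there is one more tool, called after "Call:" by a JSON object that holds its "api" and its "payload". carry_out: Moves the arm, as the interface text tells. Its arguments: {"type":"object","properties":{"translation":{"type":"array","items":{"type":"array","items":{"type":"number"}}},"turn":{"type":"array","items":{"type":"array","items":{"type":"number"}}},"gripper":{"type":"array","items":{"type":"number"}},"squeeze":{"type":"number"}},"required":["translation","turn","gripper"]}

```bash
mkdir -p pics; python3 - <<'E'
from cell import robot, read_camera, nets
import cv2, numpy as np
for c in ["scene","top"]:
    p=read_camera(c)
    cv2.imwrite(f"pics/{c}1.png",p["img"][:,:,::-1])
    print(c,p["fx"],p["fy"],p["cx"],p["cy"]);print(np.round(p["world_from_camera"],4).tolist())
    for n in ["stand","pin_low","caddy","caddy_lip","caddy_seat","caddy_handle","cup_front","cup_back","dropper","labels","timer"]:
        print(n,[(np.round(d["pixel"],1).tolist(),round(d["score"],2)) for d in nets.tip_of(p,n)], [(np.round(d["pixel"],1).tolist(),int(d["region"].sum()),round(d["score"],2)) for d in nets.regions_of(p,n)] if n in("stand","caddy") else "")
print(robot.observe())
E
```

```text
scene 560.2497869675459 560.2497869675459 320.15753966537864 245.17311445727466
[[-0.8186, -0.3748, 0.4352, -0.2267], [-0.5743, 0.5402, -0.6151, 1.0681], [-0.0045, -0.7535, -0.6574, 1.3583], [0.0, 0.0, 0.0, 1.0]]
stand [([324.8, 274.0], 0.97), ([413.6, 208.6], 0.74)] [([408.3, 196.6], 890, 0.7), ([323.0, 270.3], 1690, 0.57)]
pin_low [([420.6, 168.5], 0.78), ([327.8, 234.2], 0.55), ([278.7, 264.7], 0.27)] 
caddy [([269.9, 321.6], 0.76)] [([267.6, 313.2], 1162, 0.65)]
caddy_lip [([254.4, 311.6], 0.6)] 
caddy_seat [([256.3, 297.9], 0.82)] 
caddy_handle [([260.5, 287.8], 0.57)] 
cup_front [([359.7, 314.1], 0.86), ([330.1, 238.5], 0.48), ([260.0, 297.0], 0.33)] 
cup_back [([243.5, 288.3], 0.6)] 
dropper [([275.4, 263.8], 0.75)] 
labels [([218.1, 373.5], 0.91), ([259.7, 286.9], 0.15)] 
timer [([276.3, 390.7], 0.75), ([278.2, 264.8], 0.4)] 
top 533.0935462952688 533.0935462952688 315.4013379949851 238.11384219617392
[[0.0123, -0.9837, 0.1792, 0.248], [-0.9998, -0.0092, 0.0183, -0.0963], [-0.0163, -0.1794, -0.9836, 1.7343], [0.0, 0.0, 0.0, 1.0]]
stand [([321.7, 233.5], 0.85), ([477.4, 261.0]
[... 507 characters left out ...]
0.95)] 
timer [([176.0, 282.3], 0.93)] 
{'time': 1.4, 'qpos': array([-1.42200565e+00,  3.42004676e-01,  1.52412485e+00,  1.91848326e-05,
        1.27542269e+00, -1.46032188e-01]), 'qvel': array([-0.00026459,  0.00199016, -0.00044916, -0.00049381, -0.00085247,
        0.00109629]), 'joint_efforts': array([ 1.02208589e-03, -4.31122041e+01, -2.44476914e+01,  7.20234727e-02,
        4.82894853e-02,  3.98152849e-06]), 'tool_pos': array([ 0.15256037, -0.50234592,  0.22672939]), 'tool_rot': array([-3.14158038e+00, -4.26813239e-05, -1.27597904e+00]), 'contact_force': array([ 0.07537063,  0.39812093, -0.1539348 ]), 'torque': array([0.0378034 , 0.01521826, 0.03296107]), 'opening': 0.09159317664817451}
```

```bash
python3 - <<'E'
import cv2, numpy as np
a=cv2.imread("pics/scene1.png")[140:410,190:450]; b=cv2.imread("pics/top1.png")[140:320,140:520]
cv2.imwrite("pics/a.png",cv2.resize(a,None,fx=2.2,fy=2.2,interpolation=cv2.INTER_CUBIC)); cv2.imwrite("pics/b.png",cv2.resize(b,None,fx=2.1,fy=2.1,interpolation=cv2.INTER_CUBIC))
E
```

```text
(no output)
```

View pics/a.png

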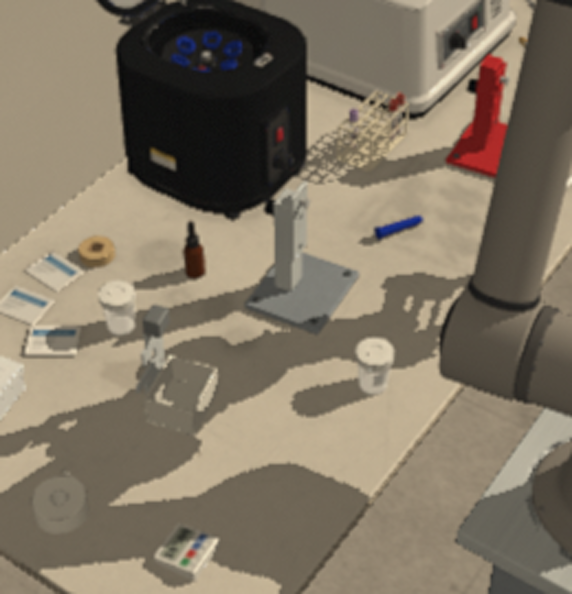

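View pics/b.png

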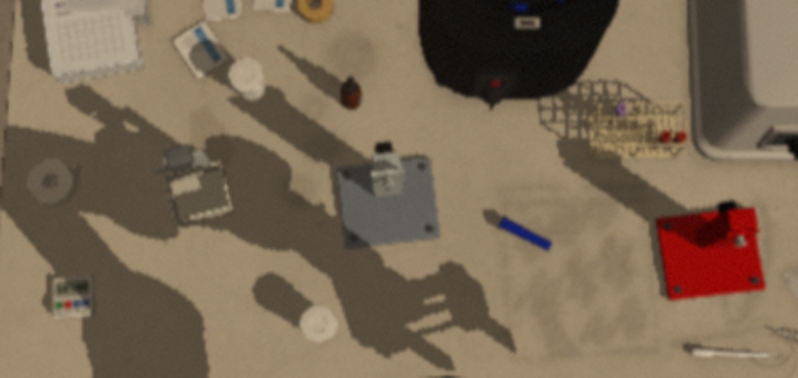

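```bash
cat > h.py <<'E'
import numpy as np, cv2
from scipy.optimize import least_squares
PTS={"caddy":{"caddy":(0,0,0),"caddy_lip":(.032,.040,.085),"caddy_seat":(.032,0,.1065),"caddy_handle":(.021,0,.165)},
     "stand":{"stand":(0,0,0),"pin_low":(-.0105,0,.155)}}
def cam(p): return dict(f=p["fx"],cx=p["cx"],cy=p["cy"],T=np.array(p["world_from_camera"]))
def proj(c,P):
    q=(np.atleast_2d(P)-c["T"][:3,3])@c["T"][:3,:3]
    return np.c_[c["f"]*q[:,0]/q[:,2]+c["cx"],c["f"]*q[:,1]/q[:,2]+c["cy"]]
def onz(c,px,z):
    d=c["T"][:3,:3]@np.array([(px[0]-c["cx"])/c["f"],(px[1]-c["cy"])/c["f"],1.]);o=c["T"][:3,3]
    return o+d*(z-o[2])/d[2]
def world(pose,P):
    x,y,a=pose[:3];z=pose[3] if len(pose)>3 else 0;P=np.atleast_2d(P);c,s=np.cos(a),np.sin(a)
    return np.c_[x+c*P[:,0]-s*P[:,1],y+s*P[:,0]+c*P[:,1],z+P[:,2]]
def fit(obs,x0,**k):
    "obs: list of (cam, local point, pixel)"
    f=lambda q:np.concatenate([(proj(c,world(q,P))[0]-px) for c,P,px in obs])
    r=least_squares(f,x0,loss="soft_l1",**k); return r.x,f(r.x).reshape(-1,2)
E
python3 - <<'E'
from cell import robot, read_camera
from h import *
S=cam(read_camera("scene"));t=read_camera("top");T=cam(t)
C=PTS["caddy"]
obs=[(S,C["caddy"],(269.9,321.6)),(S,C["caddy_lip"],(254.4,311.6)),(S,C["caddy_seat"],(256.3,297.9)),(S,C["caddy_handle"],(260.5,287.8)),
(T,C["caddy"],(234.7,230.9)),(T,C["caddy_lip"],(216.9,219.9)),(T,C["caddy_seat"],(229.9,217.9)),(T,C["caddy_handle"],(225.6,207.9))]
for y in(-.5,0,.5,1.5):
  x,r=fit(obs,[.55,.05,y]);print("caddy",x.round(4),r.round(1).tolist())
# base corners from colour in top
im=t["img"].astype(int); 
k=np.array([(338,168),(430,157),(438,235),(345,245)])/2.1+[140,140]
L=[(.055,.075,.012),(.055,-.075,.012),(-.075,-.075,.012),(-.075,.075,.012)]
ob=[(T,l,p) for l,p in zip(L,k)]+[(T,(0,0,0),(321.7,233.5)),(S,(0,0,0),(324.8,274)),(S,(-.0105,0,.155),(327.8,234.2))]
x,r=fit(ob,[.5,-.1,0]);print("stand",x.round(4),r.round(1).tolist())
for n,px in dict(cup_front=(297.6,292.8),cup_back=(258.2,181.7),dropper=(304.5,187.7),labels=(166,229),timer=(176,282)).items(): print(n,onz(T,px,0).round(3))
w=read_camera("wrist");print(np.round(w["world_from_camera"],3).tolist(),w["fx"])
E
```

```text
caddy [0.5865 0.198  0.3223] [[-0.0, 1.8], [-0.8, 0.6], [1.6, 0.3], [-0.7, -2.4], [1.9, -0.2], [0.5, 0.1], [-1.6, -3.2], [0.3, 5.8]]
caddy [0.5865 0.198  0.3223] [[-0.0, 1.8], [-0.8, 0.6], [1.6, 0.3], [-0.7, -2.4], [1.9, -0.2], [0.5, 0.1], [-1.6, -3.2], [0.3, 5.8]]
caddy [0.5865 0.198  0.3223] [[-0.0, 1.8], [-0.8, 0.6], [1.6, 0.3], [-0.7, -2.4], [1.9, -0.2], [0.5, 0.1], [-1.6, -3.2], [0.3, 5.8]]
caddy [0.5865 0.198  0.3223] [[-0.0, 1.8], [-0.8, 0.6], [1.6, 0.3], [-0.7, -2.4], [1.9, -0.2], [0.5, 0.1], [-1.6, -3.2], [0.3, 5.8]]
stand [ 0.5788 -0.0932  0.1193] [[-1.1, -0.7], [0.2, -0.3], [1.0, 1.1], [-0.4, 1.4], [2.5, 0.3], [-0.7, -1.9], [-0.9, 5.1]]
cup_front [ 0.383 -0.009  0.   ]
cup_back [0.756 0.132 0.   ]
dropper [ 0.736 -0.025  0.   ]
labels [0.59  0.434 0.   ]
timer [0.414 0.39  0.   ]
[[0.291, -0.917, -0.271, 0.226], [-0.957, -0.279, -0.083, -0.48], [0.0, 0.284, -0.959, 0.385], [0.0, 0.0, 0.0, 1.0]] 355.5005415474176
```

Call:
{"api": "carry_out", "payload": {"translation": [[0,0,-0.012],[0,0,-0.012],[0,0,-0.012],[0,0,-0.012],[0,0,-0.012],[0,0,-0.012],[0,0,-0.012],[0,0,-0.012],[0,0,-0.012],[0,0,-0.012]], "turn": [[0,0,-0.14],[0,0,-0.14],[0,0,-0.14],[0,0,-0.14],[0,0,-0.14],[0,0,-0.14],[0,0,-0.14],[0,0,-0.14],[0,0,-0.14],[0,0,-0.14]], "gripper": [-1,-1,-1,-1,-1,-1,-1,-1,-1,-1]}}

```text
time: 2.55
tool_pos: [0.1525, -0.5023, 0.3472]
tool_rot: [3.142, 0.0, 0.13]
contact_force: [0.5, 0.6, -0.3]
opening: 0.0922
```

Call:
{"api": "carry_out", "payload": {"translation": [[0.041,-0.024,0],[0.041,-0.024,0],[0.041,-0.024,0],[0.041,-0.024,0],[0.041,-0.024,0],[0.041,-0.024,0],[0.041,-0.024,0],[0.041,-0.024,0],[0.041,-0.024,0],[0.041,-0.024,0]], "turn": [[0,0,0],[0,0,0],[0,0,0],[0,0,0],[0,0,0],[0,0,0],[0,0,0],[0,0,0],[0,0,0],[0,0,0]], "gripper": [-1,-1,-1,-1,-1,-1,-1,-1,-1,-1]}}

```text
time: 3.55
tool_pos: [0.5311, -0.212, 0.3468]
tool_rot: [3.141, -0.0, 0.124]
contact_force: [0.4, -0.8, -0.6]
opening: 0.0916
```

```bash
python3 - <<'E'
from cell import robot, read_camera, nets
from h import *
import pickle
p=read_camera("wrist");c=cam(p)
cv2.imwrite("pics/w1.png",p["img"][:,:,::-1]);pickle.dump(c,open("w1.pkl","wb"))
print(robot.observe()["tool_pos"],np.round(c["T"],4).tolist())
for n in ["stand","pin_low"]: print(n,[(np.round(d["pixel"],1).tolist(),round(d["score"],2)) for d in nets.tip_of(p,n)])
E
```

```text
[ 0.53551622 -0.20710808  0.34592852] [[0.9922, 0.1189, 0.0362, 0.5219], [0.1243, -0.9512, -0.2825, -0.1355], [0.0008, 0.2848, -0.9586, 0.5053], [0.0, 0.0, 0.0, 1.0]]
stand [([363.9, 104.3], 0.97), ([275.5, 407.4], 0.82)]
pin_low [([375.0, 95.3], 0.65)]
```

View pics/w1.png

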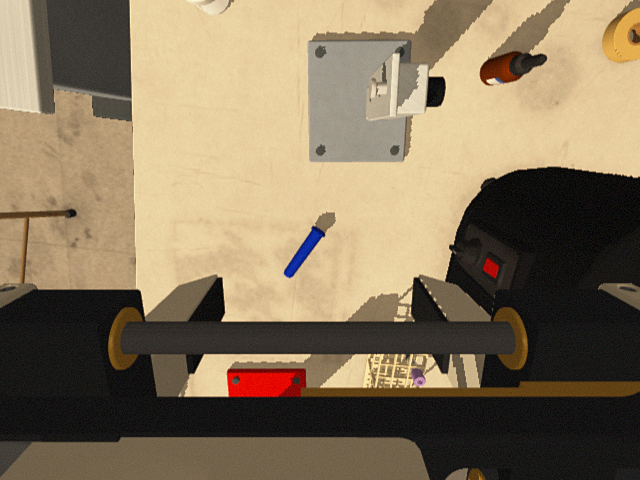

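```bash
python3 - <<'E'
from h import *
import pickle
c=pickle.load(open("w1.pkl","rb"));im=cv2.imread("pics/w1.png")
cv2.imwrite("pics/w1c.png",cv2.resize(im[35:170,300:450],None,fx=4.4,fy=4.4,interpolation=cv2.INTER_CUBIC))
# base mask: neutral grey-blue vs beige
i=im.astype(int); m=((i[:,:,0]-i[:,:,2])>-12)&(i.sum(2)>300)&(i.sum(2)<520); m=m.astype(np.uint8); m[:30]=0;m[175:]=0;m[:,:290]=0;m[:,412:]=0
rows=range(60,140); L=[np.nonzero(m[r])[0].min()-.5 for r in rows]
cols=range(325,390); B=[np.nonzero(m[:,k])[0].max()+.5 for k in cols]; 
pl=np.polyfit(rows,L,1);pb=np.polyfit(cols,B,1);print("left",pl,"bottom",pb)
y=150; x=np.polyval(pl,160); Pc=[]
for _ in range(20): y=np.polyval(pb,x);x=np.polyval(pl,y)
print("corner",x,y)
P=[onz(c,(np.polyval(pl,r),r),.012) for r in(45,160)];Q=[onz(c,(k,np.polyval(pb,k)),.012) for k in(312,400)]
d=P[0]-P[1];e=Q[1]-Q[0];print("yaw",np.arctan2(-d[0],d[1]),np.arctan2(e[1],e[0]))
w=onz(c,(x,y),.012);a=.12
for a in(.11,.12,.13):
  R=np.array([[np.cos(a),-np.sin(a)],[np.sin(a),np.cos(a)]]);print(a,w[:2]-R@[-.075,-.075])
E
```

```text
Traceback (most recent call last):
ValueError: zero-size array to reduction operation minimum which has no identity
```

View pics/w1c.png

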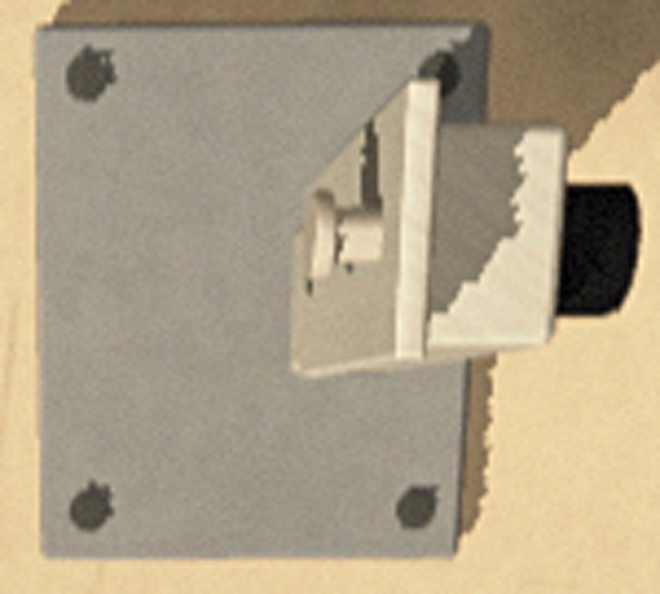

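```bash
python3 - <<'E'
from h import *
import pickle
c=pickle.load(open("w1.pkl","rb"))
K=lambda u,v:np.array([u/4.4+300-.4,v/4.4+35-.4])
fx=[((-.075,.075,.012),(38,27)),((-.075,-.075,.012),(43,549)),((.055,-.075,.012),(456,547)),((.055,.075,.012),(487,25)),
    ((.03,.02,.185),(570,130)),((.03,-.02,.185),(548,345))]
ph=[((-.006,.023,.022),(411,80)),((-.006,-.023,.022),(396,358)),((0,.023,.022),(438,82)),((0,-.023,.022),(425,357)),((-.006,-.023,-.105),(293,376))]
def f(q):
    r=[proj(c,world(q[:3],P))[0]-K(*p) for P,p in fx]
    r+=[proj(c,world(q[:3],np.add(P,(0,0,q[3]))))[0]-K(*p) for P,p in ph]
    return np.concatenate(r)
s=least_squares(f,[.58,-.09,.12,.175],loss="soft_l1");print(s.x.round(4),f(s.x).reshape(-1,2).round(1).tolist())
for hp in(.16,.17,.18,.19):
    q=list(s.x[:3]);print(hp,[((proj(c,world(q,(x,0,hp+dz)))[0]-[300,35]+.4)*4.4).round(0).tolist() for x,dz in((-.019,0),(-.015,0.008),(-.006,0.005))])
E
```

```text
[ 0.5796 -0.0946  0.1279  0.1865] [[-1.4, -1.2], [-1.2, 2.9], [0.2, 3.0], [1.1, -1.1], [0.5, -1.9], [1.4, 0.7], [-1.3, -0.4], [-1.1, 0.6], [0.5, -0.9], [-0.1, 0.8], [0.8, 0.7]]
0.16 [[288.0, 252.0], [314.0, 247.0], [356.0, 249.0]]
0.17 [[295.0, 246.0], [321.0, 242.0], [365.0, 244.0]]
0.18 [[302.0, 241.0], [329.0, 236.0], [374.0, 238.0]]
0.19 [[309.0, 235.0], [337.0, 230.0], [384.0, 232.0]]
```

Call:
{"api": "carry_out", "payload": {"translation": [[0.013,-0.041,0],[0.013,-0.041,0],[0.013,-0.041,0],[0.013,-0.041,0],[0.013,-0.041,0],[0.013,-0.041,0],[0.013,-0.041,0],[0.013,-0.041,0],[0,0,0],[0,0,0]], "turn": [[0,0,0],[0,0,0],[0,0,0],[0,0,0],[0,0,0],[0,0,0],[0,0,0],[0,0,0],[0,0,0],[0,0,0]], "gripper": [-1,-1,-1,-1,-1,-1,-1,-1,-1,-1]}}

```text
time: 4.7
tool_pos: [0.5921, 0.1244, 0.3465]
tool_rot: [3.141, 0.001, 0.125]
contact_force: [0.8, -0.7, -0.7]
opening: 0.0917
```

```bash
python3 - <<'E'
from cell import robot, read_camera, nets
from h import *
import pickle
p=read_camera("wrist");c=cam(p)
cv2.imwrite("pics/w2.png",p["img"][:,:,::-1]);pickle.dump(c,open("w2.pkl","wb"))
print(robot.observe()["tool_pos"],np.round(c["T"],4).tolist())
obs=[]
for n,P in PTS["caddy"].items():
    r=nets.tip_of(p,n); print(n,[(np.round(d["pixel"],1).tolist(),round(d["score"],2)) for d in r])
    if r: obs.append((c,P,r[0]["pixel"]))
x,r=fit(obs,[.5865,.198,.25]);print(x.round(4),r.round(1).tolist())
E
```

```text
[0.5921924  0.12352547 0.34667392] [[0.9922, 0.1197, 0.0357, 0.583], [0.1249, -0.9509, -0.283, 0.201], [0.0001, 0.2853, -0.9584, 0.505], [0.0, 0.0, 0.0, 1.0]]
caddy [([320.9, 132.0], 0.87)]
caddy_lip [([341.8, 86.8], 0.73)]
caddy_seat []
caddy_handle [([340.8, 127.9], 0.58), ([292.9, 324.1], 0.21)]
[0.5856 0.1996 0.3151] [[-1.7, -0.6], [-0.4, 1.8], [1.8, -0.4]]
```

View pics/w2.png

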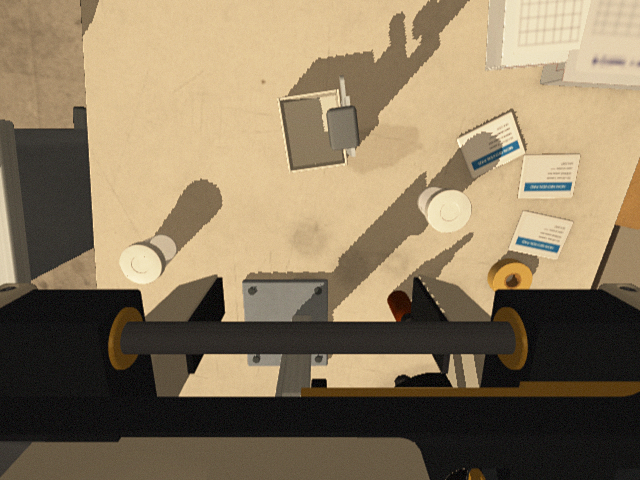

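```bash
python3 - <<'E'
from h import *
import pickle
c=pickle.load(open("w2.pkl","rb"))
obs=[(c,(-.045,.045,.05),(278.5,100)),(c,(-.045,-.045,.05),(292,171)),(c,(.021,0,.18),(343,128.5)),(c,(.032,.0555,.075),(341.5,78)),(c,(0,0,0),(320.9,132))]
x,r=fit(obs,[.5865,.198,.25]);print(x.round(4),r.round(1).tolist());print("handle",world(x,(.021,0,.165)).round(4))
im=cv2.imread("pics/w2.png")
for P in [(.021,0,.18),(.008,.018,.18),(.034,.018,.18),(.034,-.018,.18),(.008,-.018,.18),(-.045,.045,.05),(-.045,-.045,.05),(.032,.0555,.085),(.032,-.03,.125)]:
    u=proj(c,world(x,P))[0];cv2.circle(im,tuple(int(round(16*v)) for v in u),16,(0,0,255),-1,shift=4)
cv2.imwrite("pics/w2c.png",cv2.resize(im[60:190,260:380],None,fx=4,fy=4,interpolation=cv2.INTER_CUBIC))
E
```

```text
[0.5873 0.1991 0.283 ] [[-0.6, -0.4], [-0.8, 3.4], [2.8, 0.5], [0.2, -1.8], [-0.5, -0.1]]
handle [[0.6075 0.205  0.165 ]]
```

View pics/w2c.png

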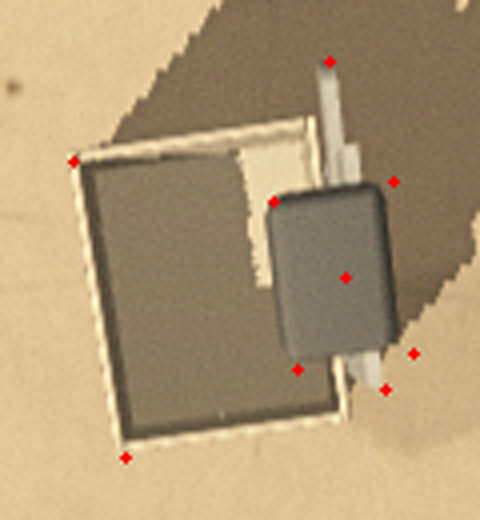

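```bash
python3 - <<'E'
from h import *
import pickle
c1=pickle.load(open("w1.pkl","rb"));c2=pickle.load(open("w2.pkl","rb"))
K=lambda u,v:np.array([u/4.4+300-.4,v/4.4+35-.4]);J=lambda u,v:np.array([u/4+260-.4,v/4+60-.4])
fx=[((-.075,.075,.012),(38,27)),((-.075,-.075,.012),(43,549)),((.055,-.075,.012),(456,547)),((.055,.075,.012),(487,25)),((.03,.02,.185),(570,130)),((.03,-.02,.185),(548,345))]
ph=[((-.006,.023,.022),(411,80)),((-.006,-.023,.022),(396,358)),((0,.023,.022),(438,82)),((0,-.023,.022),(425,357)),((-.006,-.023,-.105),(293,376))]
cd=[((-.045,.045,.05),(74,156)),((-.045,-.045,.05),(122,444)),((.03,-.045,.05),(347,416)),((.03,.045,.05),(313,119)),((.021,0,.18),(331,270)),((.032,.0555,.075),(325,63))]
def f(q,full=True):
    o=[]
    cc=[]
    for c in(c1,c2):
        T=c["T"].copy(); T[:3,3]+=T[:3,:3]@q[8:11]; cc.append(dict(c,f=c["f"]*q[7],T=T))
    r=[proj(cc[0],world(q[:3],P))[0]-K(*p) for P,p in fx]
    r+=[proj(cc[0],world(q[:3],np.add(P,(0,0,q[3]))))[0]-K(*p) for P,p in ph]
    r+=[proj(cc[1],world(q[4:7],P))[0]-J(*p) for P,p in cd]
    r=np.concatenate(r)
    return np.r_[r,(q[7]-1)/sf,q[8:11]/.002] if full else r.reshape(-1,2)
for sf in(.0001,.02):
    s=least_squares(f,[.58,-.09,.12,.18,.587,.199,.3,1,0,0,0]);print(s.x.round(4),s.cost);print(f(s.x,False).round(1).tolist())
    print("handle",world(s.x[4:7],(.021,0,.165)).round(4))
E
```

```text
[ 0.5806 -0.0938  0.1262  0.1878  0.585   0.2006  0.2639  1.      0.
  0.0017 -0.0058] 16.589347281567942
[[-0.3, -0.7], [-0.4, 1.9], [-0.1, 2.2], [0.9, -0.4], [-0.3, -1.3], [0.7, 0.3], [-1.0, -0.1], [-0.9, -0.1], [0.7, -0.5], [-0.0, 0.2], [1.2, 0.1], [-0.9, -1.0], [-1.0, 1.2], [0.8, 0.0], [0.7, -0.9], [0.6, 0.3], [-0.4, 0.4]]
handle [[0.6053 0.2061 0.165 ]]
[ 5.810e-01 -9.170e-02  1.252e-01  1.861e-01  5.848e-01  2.027e-01
  2.625e-01  9.825e-01  0.000e+00  9.000e-04 -3.000e-03] 12.246463584817581
[[0.4, 0.3], [0.1, 1.9], [-0.6, 2.3], [0.5, 0.7], [-0.2, -1.5], [0.7, -0.1], [-1.0, -0.1], [-0.9, -0.6], [0.6, -0.5], [-0.2, -0.4], [1.0, 0.3], [-0.5, -0.7], [-0.7, 0.9], [0.5, -0.1], [0.6, -0.5], [0.5, -0.3], [-0.5, 0.8]]
handle [[0.605  0.2082 0.165 ]]
```

Call:
{"api": "carry_out", "payload": {"translation": [[0.012,-0.041,0],[0.0113,-0.0402,0],[0,0,0.03],[0,0,0.03],[0,0,0.03],[0,0,0.03],[0,0,0.03],[0,0,0.028],[0,0,0.02],[0,0,0]], "turn": [[0,0,0],[0,0,0],[0,0,-0.137],[0,0,0],[0,0,0],[0,0,0],[0,0,0],[0,0,0],[0,0,0],[0,0,0]], "gripper": [-1,-1,-1,-1,-1,-1,-1,-1,-1,-1]}}

```text
time: 5.95
tool_pos: [0.6038, 0.2068, 0.1456]
tool_rot: [-3.141, 0.006, 0.26]
contact_force: [0.1, 0.5, -0.5]
opening: 0.0917
```

```bash
python3 - <<'E'
from cell import robot, read_camera, nets
from h import *
import pickle
p=read_camera("wrist");c=cam(p)
pickle.dump(c,open("w3.pkl","wb"));o=robot.observe()
print(o["tool_pos"],o["tool_rot"],o["contact_force"])
cv2.imwrite("pics/w3.png",p["img"][:,:,::-1])
E
```

```text
[0.60501442 0.20722887 0.14779649] [3.14153799e+00 2.65146379e-03 2.59738685e-01] [ 0.40149527 -0.13893118  0.54174419]
```

View pics/w3.png

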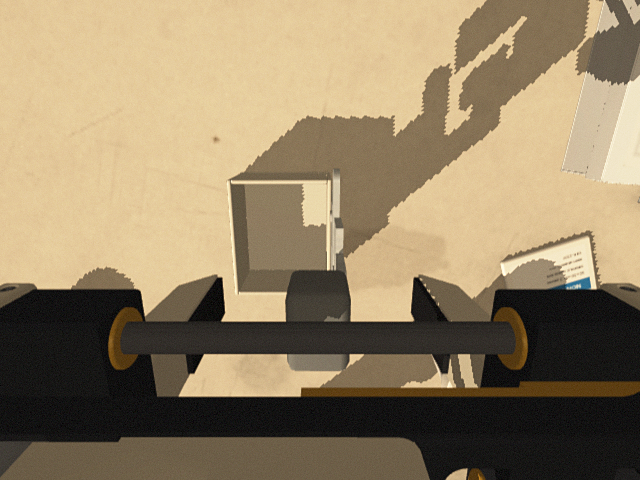

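Call:
{"api": "carry_out", "payload": {"translation": [[0,0,0],[0,0,0],[0,0,0],[0,0,0],[0,0,0],[0,0,0],[0,0,0],[0,0,0]], "turn": [[0,0,0],[0,0,0],[0,0,0],[0,0,0],[0,0,0],[0,0,0],[0,0,0],[0,0,0]], "gripper": [1,1,1,1,1,1,1,1], "squeeze": 45}}

```text
time: 6.8
tool_pos: [0.6054, 0.2083, 0.1486]
tool_rot: [3.141, 0.0, 0.261]
contact_force: [0.9, 0.3, -0.9]
opening: 0.0324
```

Call:
{"api": "carry_out", "payload": {"translation": [[0,0,0],[0,0,0],[0,0,0],[0,0,0],[0,0,-0.005],[0,0,-0.01],[0,0,-0.015],[0,0,-0.01],[0,0,0],[0,0,0]], "turn": [[0,0,0],[0,0,0],[0,0,0],[0,0,0],[0,0,0],[0,0,0],[0,0,0],[0,0,0],[0,0,0],[0,0,0]], "gripper": [1,1,1,1,1,1,1,1,1,1]}}

```text
time: 7.8
tool_pos: [0.6054, 0.2083, 0.1888]
tool_rot: [3.141, -0.0, 0.261]
contact_force: [0.3, -0.1, -3.1]
opening: 0.0258
```

```bash
python3 - <<'E'
from cell import robot, read_camera, nets
from h import *
import pickle
p=read_camera("wrist");c=cam(p)
pickle.dump(c,open("w4.pkl","wb"));o=robot.observe()
print(o["tool_pos"],o["tool_rot"],o["contact_force"],o["opening"])
im=np.ascontiguousarray(p["img"][:,:,::-1]);cv2.imwrite("pics/w4.png",im)
cv2.imwrite("pics/w4c.png",cv2.resize(im[140:390,190:450],None,fx=2.4,fy=2.4,interpolation=cv2.INTER_CUBIC))
E
```

```text
[0.60510816 0.20823145 0.18820315] [3.14158411e+00 9.21704422e-04 2.60972996e-01] [-0.70939638  0.04247234 -2.55651048] 0.02567751125040301
```

View pics/w4c.png

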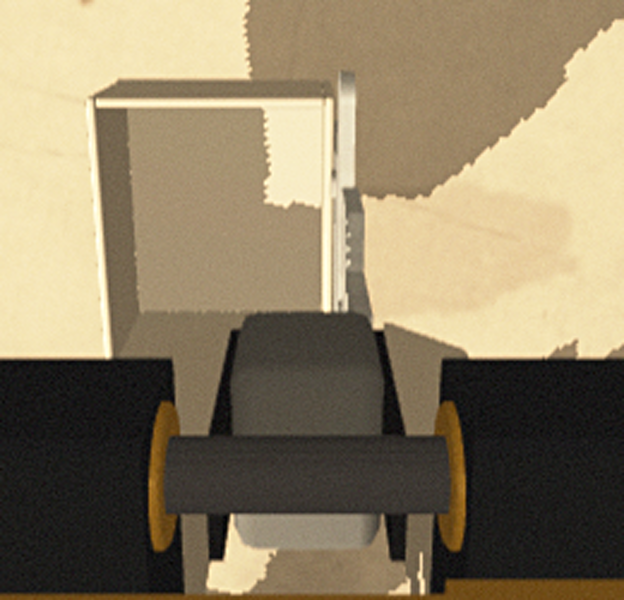

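```bash
python3 - <<'E'
from h import *
import pickle
c0=pickle.load(open("w4.pkl","rb"))
J=lambda u,v:np.array([u/2.4+190-.3,v/2.4+140-.3])
cd=[((-.045,.045,.05),(93,99)),((.03,.045,.05),(330,100)),((.032,.0555,.075),(347,71)),((.032,.030,.125),(355,190))]
t=np.array([.6052,.2083]);a=.261;R=np.array([[np.cos(a),-np.sin(a)],[np.sin(a),np.cos(a)]])
for s,off in((.9825,(0,.0009,-.003)),(1,(0,.0017,-.0058)),(1,(0,0,0))):
    T=c0["T"].copy();T[:3,3]+=T[:3,:3]@np.array(off);c=dict(c0,f=c0["f"]*s,T=T)
    q,r=fit([(c,P,J(*p)) for P,p in cd],[.585,.2,.26,.04])
    print(q.round(4),r.round(1).tolist(),"handle in tool frame xy(world-sense):",(R.T@(world(q,(.021,0,.165))[0,:2]-t)).round(4),"handle z-TCP z",q[3]+.165-.1884)
E
```

```text
[0.5865 0.2006 0.2737 0.0373] [[0.7, -0.0], [1.9, -1.7], [-1.1, -0.4], [-0.5, 5.5]] handle in tool frame xy(world-sense): [ 0.001  -0.0024] handle z-TCP z 0.013915078153045018
[0.5869 0.1994 0.2747 0.0359] [[0.7, -0.0], [1.9, -1.8], [-1.1, -0.4], [-0.5, 5.4]] handle in tool frame xy(world-sense): [ 0.001  -0.0036] handle z-TCP z 0.012519412827671744
[0.5869 0.1994 0.2747 0.0299] [[0.7, -0.0], [1.9, -1.8], [-1.1, -0.4], [-0.5, 5.4]] handle in tool frame xy(world-sense): [ 0.001  -0.0036] handle z-TCP z 0.006475447623984443
```

Call:
{"api": "carry_out", "payload": {"translation": [[0,0,-0.012],[0,0,-0.024],[0,0,-0.03],[0,0,-0.03],[0,0,-0.03],[0,0,-0.03],[0,0,-0.026],[0,0,-0.018],[0,0,-0.01],[0,0,0]], "turn": [[0,0,0],[0,0,0],[0,0,0],[0,0,0],[0,0,0.03],[0,0,0.035],[0,0,0.035],[0,0,0.035],[0,0,0],[0,0,0]], "gripper": [1,1,1,1,1,1,1,1,1,1]}}

```text
time: 8.85
tool_pos: [0.6057, 0.2084, 0.4008]
tool_rot: [-3.141, -0.003, 0.126]
contact_force: [0.1, 0.3, -3.7]
opening: 0.0255
```

Call:
{"api": "carry_out", "payload": {"translation": [[-0.004,0.016,0],[-0.008,0.038,0],[-0.01,0.045,0],[-0.01,0.045,0],[-0.01,0.045,0],[-0.01,0.045,0],[-0.01,0.045,0],[-0.01,0.045,0],[-0.008,0.038,0],[-0.0032,0.0165,0]], "turn": [[0,0,0],[0,0,0],[0,0,0],[0,0,0],[0,0,0],[0,0,0],[0,0,0],[0,0,0],[0,0,0],[0,0,0]], "gripper": [1,1,1,1,1,1,1,1,1,1]}}

```text
time: 9.85
tool_pos: [0.5688, -0.1818, 0.3974]
tool_rot: [3.142, 0.003, 0.122]
contact_force: [0.1, 0.5, -3.8]
opening: 0.0258
```

Call:
{"api": "carry_out", "payload": {"translation": [[0,0,0.015],[0,0,0.025],[0,0,0.03],[0,0,0.03],[0,0,0.03],[0,0,0.02],[0,0,0.01],[0,0,0],[0,0,0],[0,0,0]], "turn": [[0,0,0],[0,0,0],[0,0,0],[0,0,0],[0,0,0],[0,0,0],[0,0,0],[0,0,0],[0,0,0],[0,0,0]], "gripper": [1,1,1,1,1,1,1,1,1,1]}}

```text
time: 10.85
tool_pos: [0.571, -0.1779, 0.2402]
tool_rot: [3.14, -0.002, 0.126]
contact_force: [-0.2, 0.2, -2.7]
opening: 0.0257
```

```bash
python3 - <<'E'
from cell import robot, read_camera, nets
from h import *
import pickle
p=read_camera("wrist");c=cam(p)
pickle.dump(c,open("w5.pkl","wb"));o=robot.observe()
print(o["tool_pos"],o["tool_rot"],o["contact_force"],o["opening"])
im=np.ascontiguousarray(p["img"][:,:,::-1]);cv2.imwrite("pics/w5.png",im)
cv2.imwrite("pics/w5c.png",cv2.resize(im[20:320,200:500],None,fx=2,fy=2,interpolation=cv2.INTER_CUBIC))
E
```

```text
[ 0.57098599 -0.17783703  0.24008712] [ 3.14024860e+00 -2.12122177e-03  1.26084057e-01] [-0.78906761 -0.0156227  -2.82940529] 0.025638444295677434
```

View pics/w5c.png

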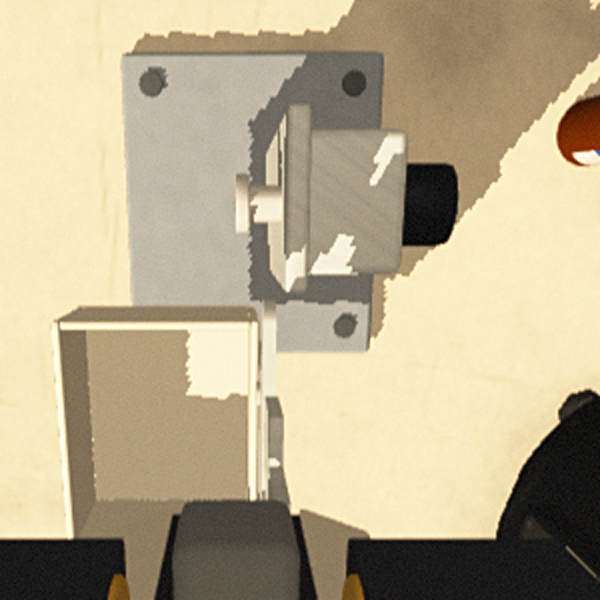

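```bash
python3 - <<'E'
from h import *
import pickle
c0=pickle.load(open("w5.pkl","rb"))
K=lambda u,v:np.array([u/2+200-.25,v/2+20-.25])
fx=[((-.075,.075,.012),(122,55)),((.055,-.075,.012),(368,350)),((.055,.075,.012),(383,52)),((.03,.02,.185),(405,130)),((.03,-.02,.185),(400,272))]
ph=[((-.006,.023,.022),(289,104)),((-.006,-.023,.022),(285,291)),((0,.023,.022),(309,104)),((0,-.023,.022),(306,291)),((-.019,.008,0),(236,174)),((-.019,-.008,0),(236,233)),((-.015,.008,0),(249,174)),((-.015,-.008,0),(249,233))]
tcp=np.array([.571,-.1778,.2401])
def f(q,full=True):
    T=c0["T"].copy();T[:3,3]+=T[:3,:3]@q[5:8];c=dict(c0,f=c0["f"]*q[4],T=T)
    r=[proj(c,world(q[:3],P))[0]-K(*p) for P,p in fx]+[proj(c,world(q[:3],np.add(P,(0,0,q[3]))))[0]-K(*p) for P,p in ph]
    r=np.concatenate(r)
    return (np.r_[r,(q[4]-1)/.02,q[5:8]/.002],c) if full else r.reshape(-1,2)
for lossn in("linear","soft_l1"):
    s=least_squares(lambda q:f(q)[0],[.58,-.093,.126,.187,1,0,0,0],loss=lossn);q=s.x;c=f(q)[1]
    print(q.round(4),f(q,False).round(1).tolist())
    a=q[2];R=np.array([[np.cos(a),-np.sin(a)],[np.sin(a),np.cos(a)]])
    loc=lambda w:(R.T@(w[:2]-q[:2])).round(4)
    print("lip tip L/R edge, stand frame",loc(onz(c,K(262.5,304),.1765)),loc(onz(c,K(274.5,304),.1765)))
    print("lip lower",loc(onz(c,K(264,380),.1765)),loc(onz(c,K(277,380),.1765)))
    print("head L/R",loc(onz(c,K(236,203),q[3])),loc(onz(c,K(249,203),q[3])))
    print("tcp in stand",loc(tcp))
E
```

```text
[ 5.801e-01 -9.340e-02  1.343e-01  1.869e-01  9.881e-01  0.000e+00
  6.000e-04 -2.000e-03] [[-0.6, 0.1], [0.0, 0.9], [-0.5, 0.6], [1.2, -0.8], [-0.4, 0.3], [-1.0, 0.2], [-0.2, 0.0], [0.9, 0.1], [0.5, -0.1], [-0.4, 0.1], [-0.2, -0.3], [0.1, 0.1], [0.1, -0.4]]
lip tip L/R edge, stand frame [-0.0106 -0.03  ] [-0.0069 -0.03  ]
lip lower [-0.0101 -0.0545] [-0.0058 -0.0545]
head L/R [-0.0188  0.0002] [-0.0151  0.0002]
tcp in stand [-0.0203 -0.0824]
[ 5.801e-01 -9.330e-02  1.341e-01  1.868e-01  9.887e-01  0.000e+00
  4.000e-04 -2.100e-03] [[-0.6, 0.0], [0.1, 1.0], [-0.4, 0.5], [1.3, -0.8], [-0.4, 0.3], [-1.0, 0.2], [-0.2, 0.0], [1.0, 0.1], [0.5, -0.1], [-0.4, 0.1], [-0.2, -0.3], [0.1, 0.1], [0.2, -0.4]]
lip tip L/R edge, stand frame [-0.0107 -0.03  ] [-0.0069 -0.03  ]
lip lower [-0.0101 -0.0545] [-0.0059 -0.0545]
head L/R [-0.0188  0.0002] [-0.0151  0.0001]
tcp in stand [-0.0203 -0.0826]
```

Call:
{"api": "carry_out", "payload": {"translation": [[-0.0017,0,0.002],[0,-0.006,0],[0,-0.008,0],[0,-0.008,0],[0,-0.008,0],[0,-0.008,0],[0,-0.006,0],[0,0,0],[0,0,0]], "turn": [[0,0,0],[0,0,0],[0,0,0],[0,0,0],[0,0,0],[0,0,0],[0,0,0],[0,0,0],[0,0,0]], "gripper": [1,1,1,1,1,1,1,1,1]}}

```text
time: 11.8
tool_pos: [0.5633, -0.1342, 0.2368]
tool_rot: [3.141, -0.0, 0.126]
contact_force: [-0.6, -0.3, -2.7]
opening: 0.0256
```

```bash
python3 - <<'E'
from cell import robot, read_camera, nets
from h import *
import pickle
p=read_camera("wrist");c=cam(p)
pickle.dump(c,open("w6.pkl","wb"));o=robot.observe()
print(o["tool_pos"],o["tool_rot"],o["contact_force"],o["torque"],o["opening"])
im=np.ascontiguousarray(p["img"][:,:,::-1]);cv2.imwrite("pics/w6.png",im)
cv2.imwrite("pics/w6c.png",cv2.resize(im[60:310,220:440],None,fx=2.4,fy=2.4,interpolation=cv2.INTER_CUBIC))
E
```

```text
[ 0.56332531 -0.13438536  0.23675232] [ 3.14119331e+00 -1.25477905e-04  1.26028340e-01] [ 0.69815076 -0.16325758 -2.13205859] [-0.04786031 -0.11301304  0.0025937 ] 0.025662183541138202
```

View pics/w6c.png

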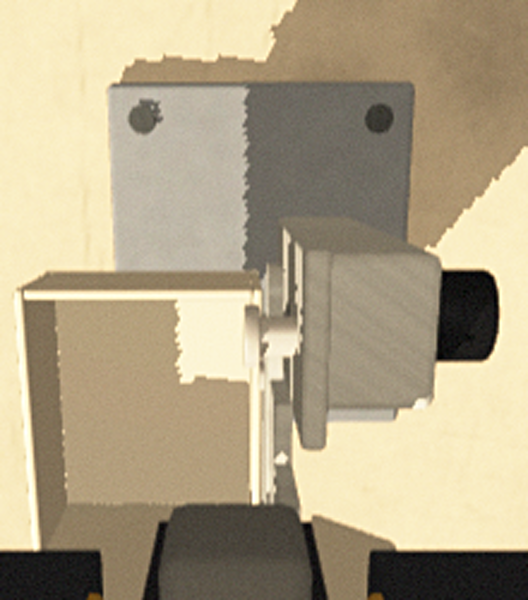

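Call:
{"api": "carry_out", "payload": {"translation": [[0.0005,0,-0.001],[0,0,-0.001],[0,0,-0.001],[0,0,-0.001],[0,0,-0.001],[0,0,-0.001],[0,0,0],[0,0,0]], "turn": [[0,0,0],[0,0,0],[0,0,0],[0,0,0],[0,0,0],[0,0,0],[0,0,0],[0,0,0]], "gripper": [1,1,1,1,1,1,1,1]}}

```text
time: 12.65
tool_pos: [0.5637, -0.1341, 0.2427]
tool_rot: [3.142, -0.0, 0.126]
contact_force: [0.5, 0.1, -2.2]
opening: 0.0257
```

Call:
{"api": "carry_out", "payload": {"translation": [[0,0,-0.0005],[0,0,-0.0005],[0,0,0],[0,0,0]], "turn": [[0,0,0],[0,0,0],[0,0,0],[0,0,0]], "gripper": [1,1,1,1]}}

```text
time: 13.05
tool_pos: [0.5638, -0.1342, 0.2437]
tool_rot: [3.141, -0.0, 0.126]
contact_force: [0.0, -0.4, -2.7]
opening: 0.026
```

Call:
{"api": "carry_out", "payload": {"translation": [[0,0,-0.0005],[0,0,-0.0005],[0,0,0],[0,0,0]], "turn": [[0,0,0],[0,0,0],[0,0,0],[0,0,0]], "gripper": [1,1,1,1]}}

```text
time: 13.45
tool_pos: [0.5638, -0.1341, 0.2447]
tool_rot: [3.141, -0.0, 0.126]
contact_force: [-0.5, 0.2, -2.6]
opening: 0.0259
```

Call:
{"api": "carry_out", "payload": {"translation": [[0,0,-0.0005],[0,0,0],[0,0,0]], "turn": [[0,0,0],[0,0,0],[0,0,0]], "gripper": [1,1,1]}}

```text
time: 13.75
tool_pos: [0.5637, -0.1341, 0.245]
tool_rot: [-3.142, 0.0, 0.126]
contact_force: [0.2, 1.4, -4.2]
opening: 0.0255
```

Call:
{"api": "carry_out", "payload": {"translation": [[0,0,-0.0005],[0,0,0],[0,0,0]], "turn": [[0,0,0],[0,0,0],[0,0,0]], "gripper": [1,1,1]}}

```text
time: 14.05
tool_pos: [0.5636, -0.134, 0.2452]
tool_rot: [-3.141, 0.001, 0.126]
contact_force: [2.4, -0.0, -8.4]
opening: 0.0258
```

Call:
{"api": "carry_out", "payload": {"translation": [[0,0,0.0011],[0,0,0.001],[0,-0.002,0],[0,-0.003,0],[0,-0.003,0],[0,-0.002,0],[0,0,0],[0,0,0]], "turn": [[0,0,0],[0,0,0],[0,0,0],[0,0,0],[0,0,0],[0,0,0],[0,0,0],[0,0,0]], "gripper": [1,1,1,1,1,1,1,1]}}

```text
time: 14.85
tool_pos: [0.5625, -0.1242, 0.2437]
tool_rot: [3.141, -0.0, 0.126]
contact_force: [-0.4, 0.2, -3.1]
opening: 0.0258
```

```bash
python3 - <<'E'
from cell import robot
o=robot.observe();print(o["tool_pos"],o["tool_rot"],o["contact_force"],o["torque"])
E
```

```text
[ 0.56249318 -0.12416777  0.24367114] [ 3.14136232e+00 -5.56209613e-05  1.26207675e-01] [-0.42827173  0.16865796 -3.08112925] [-0.06079638 -0.17276681 -0.0493149 ]
```

Call:
{"api": "carry_out", "payload": {"translation": [[0,-0.002,0],[0,-0.002,0],[0,-0.002,0],[0,-0.002,0],[0,0,0],[0,0,0]], "turn": [[0,0,0],[0,0,0],[0,0,0],[0,0,0],[0,0,0],[0,0,0]], "gripper": [1,1,1,1,1,1]}}

```text
time: 15.45
tool_pos: [0.5615, -0.1162, 0.2436]
tool_rot: [3.141, -0.0, 0.126]
contact_force: [-0.0, -0.0, -2.2]
opening: 0.0256
```

Call:
{"api": "carry_out", "payload": {"translation": [[0,-0.002,0],[0,-0.002,0],[0,-0.002,0],[0,-0.002,0],[0,0,0],[0,0,0]], "turn": [[0,0,0],[0,0,0],[0,0,0],[0,0,0],[0,0,0],[0,0,0]], "gripper": [1,1,1,1,1,1]}}

```text
time: 16.05
tool_pos: [0.5605, -0.1083, 0.2436]
tool_rot: [3.141, 0.0, 0.126]
contact_force: [0.0, 0.9, -3.3]
opening: 0.026
```

Call:
{"api": "carry_out", "payload": {"translation": [[0,-0.002,0],[0,-0.002,0],[0,-0.002,0],[0,-0.001,0],[0,0,0],[0,0,0]], "turn": [[0,0,0],[0,0,0],[0,0,0],[0,0,0],[0,0,0],[0,0,0]], "gripper": [1,1,1,1,1,1]}}

```text
time: 16.65
tool_pos: [0.5596, -0.1014, 0.2436]
tool_rot: [3.141, -0.0, 0.126]
contact_force: [-0.1, 0.5, -3.2]
opening: 0.0256
```

Call:
{"api": "carry_out", "payload": {"translation": [[0,-0.001,0],[0,-0.001,0],[0,0,0],[0,0,0]], "turn": [[0,0,0],[0,0,0],[0,0,0],[0,0,0]], "gripper": [1,1,1,1]}}

```text
time: 17.05
tool_pos: [0.5594, -0.0994, 0.2436]
tool_rot: [3.141, -0.0, 0.126]
contact_force: [0.2, -0.2, -1.9]
opening: 0.0256
```

Call:
{"api": "carry_out", "payload": {"translation": [[0,-0.001,0],[0,-0.001,0],[0,0,0],[0,0,0]], "turn": [[0,0,0],[0,0,0],[0,0,0],[0,0,0]], "gripper": [1,1,1,1]}}

```text
time: 17.45
tool_pos: [0.5591, -0.0974, 0.2436]
tool_rot: [3.141, 0.0, 0.126]
contact_force: [0.2, -1.0, -2.7]
opening: 0.0258
```

Call:
{"api": "carry_out", "payload": {"translation": [[0,-0.001,0],[0,-0.0005,0],[0,0,0],[0,0,0]], "turn": [[0,0,0],[0,0,0],[0,0,0],[0,0,0]], "gripper": [1,1,1,1]}}

```text
time: 17.85
tool_pos: [0.5589, -0.0959, 0.2436]
tool_rot: [3.141, 0.0, 0.126]
contact_force: [-0.1, 0.7, -2.5]
opening: 0.0255
```

Call:
{"api": "carry_out", "payload": {"translation": [[0,-0.001,0],[0,0,0],[0,0,0]], "turn": [[0,0,0],[0,0,0],[0,0,0]], "gripper": [1,1,1]}}

```text
time: 18.15
tool_pos: [0.5588, -0.0949, 0.2436]
tool_rot: [3.141, 0.0, 0.126]
contact_force: [0.4, 0.3, -2.4]
opening: 0.0256
```

Call:
{"api": "carry_out", "payload": {"translation": [[0,-0.001,0],[0,0,0],[0,0,0]], "turn": [[0,0,0],[0,0,0],[0,0,0]], "gripper": [1,1,1]}}

```text
time: 18.45
tool_pos: [0.5586, -0.0939, 0.2436]
tool_rot: [3.142, -0.0, 0.126]
contact_force: [0.1, -1.2, -2.6]
opening: 0.0261
```

Call:
{"api": "carry_out", "payload": {"translation": [[0,-0.001,0],[0,0,0],[0,0,0]], "turn": [[0,0,0],[0,0,0],[0,0,0]], "gripper": [1,1,1]}}

```text
time: 18.75
tool_pos: [0.5585, -0.093, 0.2436]
tool_rot: [3.141, 0.0, 0.126]
contact_force: [-0.2, -0.3, -3.2]
opening: 0.0259
```

Call:
{"api": "carry_out", "payload": {"translation": [[0,-0.001,0],[0,0,0],[0,0,0]], "turn": [[0,0,0],[0,0,0],[0,0,0]], "gripper": [1,1,1]}}

```text
time: 19.05
tool_pos: [0.5585, -0.0925, 0.2436]
tool_rot: [3.14, -0.0, 0.126]
contact_force: [0.9, -3.2, -3.4]
opening: 0.0256
```

Call:
{"api": "carry_out", "payload": {"translation": [[0,0.0012,0],[0,0.001,0],[0,0,0.001],[0,0,0.001],[0,0,0.001],[0,0,0.001],[0,0,0],[0,0,0]], "turn": [[0,0,0],[0,0,0],[0,0,0],[0,0,0],[0,0,0],[0,0,0],[0,0,0],[0,0,0]], "gripper": [1,1,1,1,1,1,1,1]}}

```text
time: 19.85
tool_pos: [0.5587, -0.0941, 0.2396]
tool_rot: [3.142, 0.0, 0.126]
contact_force: [0.2, 1.0, -2.9]
opening: 0.0259
```

Call:
{"api": "carry_out", "payload": {"translation": [[0,0,0.001],[0,0,0.001],[0,0,0.001],[0,0,0.001],[0,0,0],[0,0,0]], "turn": [[0,0,0],[0,0,0],[0,0,0],[0,0,0],[0,0,0],[0,0,0]], "gripper": [1,1,1,1,1,1]}}

```text
time: 20.45
tool_pos: [0.5587, -0.0942, 0.2356]
tool_rot: [3.142, 0.0, 0.126]
contact_force: [0.2, 0.0, -2.5]
opening: 0.0255
```

Call:
{"api": "carry_out", "payload": {"translation": [[0,0,0.0005],[0,0,0.0005],[0,0,0.0005],[0,0,0],[0,0,0]], "turn": [[0,0,0],[0,0,0],[0,0,0],[0,0,0],[0,0,0]], "gripper": [1,1,1,1,1]}}

```text
time: 20.95
tool_pos: [0.5587, -0.0942, 0.2341]
tool_rot: [3.142, 0.0, 0.126]
contact_force: [1.2, 0.0, -3.1]
opening: 0.0257
```

Call:
{"api": "carry_out", "payload": {"translation": [[0,0,0.0005],[0,0,0],[0,0,0]], "turn": [[0,0,0],[0,0,0],[0,0,0]], "gripper": [1,1,1]}}

```text
time: 21.25
tool_pos: [0.5587, -0.0942, 0.2336]
tool_rot: [3.141, 0.0, 0.126]
contact_force: [0.2, -0.1, -2.6]
opening: 0.0255
```

Call:
{"api": "carry_out", "payload": {"translation": [[0,0,0.0005],[0,0,0],[0,0,0]], "turn": [[0,0,0],[0,0,0],[0,0,0]], "gripper": [1,1,1]}}

```text
time: 21.55
tool_pos: [0.5587, -0.0942, 0.2332]
tool_rot: [3.141, -0.0, 0.126]
contact_force: [-0.8, 0.6, -1.8]
opening: 0.026
```

Contact is near, as predicted (0.2333).

Call:
{"api": "carry_out", "payload": {"translation": [[0,0,0.0003],[0,0,0],[0,0,0]], "turn": [[0,0,0],[0,0,0],[0,0,0]], "gripper": [1,1,1]}}

```text
time: 21.85
tool_pos: [0.5588, -0.0942, 0.233]
tool_rot: [3.141, -0.0, 0.126]
contact_force: [-1.4, 0.9, -0.2]
opening: 0.0258
```

```bash
python3 - <<'E'
from cell import robot, read_camera, nets
from h import *
import pickle
p=read_camera("wrist");c=cam(p)
o=robot.observe()
print(o["tool_pos"],o["contact_force"],o["torque"],o["opening"])
im=np.ascontiguousarray(p["img"][:,:,::-1]);cv2.imwrite("pics/w7.png",im)
cv2.imwrite("pics/w7c.png",cv2.resize(im[150:380,200:440],None,fx=2.4,fy=2.4,interpolation=cv2.INTER_CUBIC))
E
```

```text
[ 0.5587386  -0.09418431  0.23304406] [-0.79476604 -0.07748373  0.27971214] [ 0.00490941 -0.06430532 -0.00290719] 0.02579354032732753
```

Call:
{"api": "carry_out", "payload": {"translation": [[0,0,0],[0,0,0],[0,0,0],[0,0,0],[0,0,0],[0,0,0],[0,0,0],[0,0,0]], "turn": [[0,0,0],[0,0,0],[0,0,0],[0,0,0],[0,0,0],[0,0,0],[0,0,0],[0,0,0]], "gripper": [1,0.4,0.4,0.37,0.37,0.34,0.34,0.34], "squeeze": 10}}

```text
time: 22.7
tool_pos: [0.5587, -0.0942, 0.2328]
tool_rot: [3.142, 0.0, 0.126]
contact_force: [0.0, -0.0, -0.4]
opening: 0.0302
```

Call:
{"api": "carry_out", "payload": {"translation": [[0,0,0],[0,0,0],[0,0,0],[0,0,0],[0,0,0],[0,0,0],[0,0,0],[0,0,0]], "turn": [[0,0,0],[0,0,0],[0,0,0],[0,0,0],[0,0,0],[0,0,0],[0,0,0],[0,0,0]], "gripper": [0.3,0.25,0.2,0.2,0.2,0.2,0.2,0.2]}}

```text
time: 23.5
tool_pos: [0.5587, -0.0942, 0.2328]
tool_rot: [3.141, 0.0, 0.126]
contact_force: [-0.7, 1.4, -0.2]
opening: 0.0364
```

```bash
python3 - <<'E'
from cell import robot, read_camera, nets
from h import *
p=read_camera("wrist");o=robot.observe()
print(o["tool_pos"],o["contact_force"],o["torque"],o["opening"])
im=np.ascontiguousarray(p["img"][:,:,::-1]);cv2.imwrite("pics/w8.png",im)
a=[cv2.imread("pics/w7.png"),im]
cv2.imwrite("pics/w8c.png",np.hstack([cv2.resize(i[140:390,220:420],None,fx=2,fy=2,interpolation=cv2.INTER_CUBIC) for i in a]))
E
```

```text
[ 0.55868781 -0.09416557  0.23282363] [-0.40056322 -0.17492113 -0.54938434] [-0.01781892 -0.09073777 -0.00984611] 0.03659777597092396
```

View pics/w8c.png

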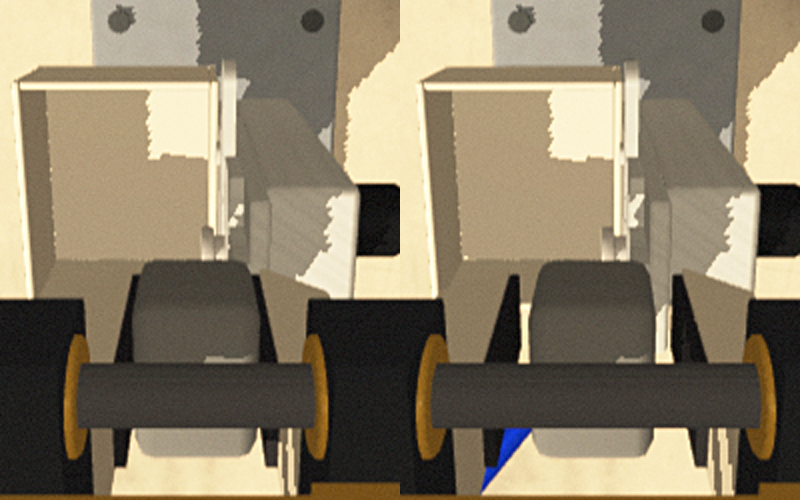

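Call:
{"api": "carry_out", "payload": {"translation": [[0,0,0],[0,0,0],[0,0,0],[0,0,0],[0,0,-0.01],[0,0,-0.02],[0,0,-0.03],[0,0,-0.03],[0,0,-0.03],[0,0,-0.03]], "turn": [[0,0,0],[0,0,0],[0,0,0],[0,0,0],[0,0,0],[0,0,0],[0,0,0],[0,0,0],[0,0,0],[0,0,0]], "gripper": [0,-0.2,-0.4,-0.4,-0.4,-0.4,-0.4,-0.4,-0.4,-0.4]}}

```text
time: 24.55
tool_pos: [0.5584, -0.0941, 0.385]
tool_rot: [3.141, -0.001, 0.126]
contact_force: [1.5, -0.3, -0.0]
opening: 0.0642
```

Call:
{"api": "carry_out", "payload": {"translation": [[0,0.03,0],[0,0.03,0],[0,0.03,0],[0,0.02,0],[0,0,0],[0,0,0],[0,0,0],[0,0,0],[0,0,0],[0,0,0]], "turn": [[0,0,0],[0,0,0],[0,0,0],[0,0,0],[0,0,0],[0,0,0],[0,0,0],[0,0,0],[0,0,0],[0,0,0]], "gripper": [-0.4,-0.4,-0.4,-0.4,-0.4,-0.4,-0.4,-0.4,-0.4,-0.4]}}

```text
time: 25.55
tool_pos: [0.5725, -0.2027, 0.3831]
tool_rot: [3.141, -0.0, 0.127]
contact_force: [1.1, 0.4, 0.3]
opening: 0.0642
```

```bash
python3 - <<'E'
from cell import robot, read_camera, nets
from h import *
p=read_camera("wrist");c=cam(p);o=robot.observe();s=read_camera("scene")
print(o["time"],o["tool_pos"],o["contact_force"],o["opening"])
# expected hung caddy
S=[.5801,-.0933,.134];a=S[2]
for n,P in PTS["caddy"].items():
    e=proj(c,world(S,np.add(P,(-.0425,0,.0847))))[0]
    print(n,e.round(1),[(np.round(d["pixel"],1).tolist(),round(d["score"],2)) for d in nets.tip_of(p,n)])
t=read_camera("top")
for n in["cup_front","cup_back","dropper","labels","timer"]: print(n,[(np.round(d["pixel"],1).tolist(),round(d["score"],2)) for d in nets.tip_of(t,n)][:1])
i1=np.ascontiguousarray(p["img"][:,:,::-1]);i2=np.ascontiguousarray(s["img"][:,:,::-1]);cv2.imwrite("pics/w9.png",i1);cv2.imwrite("pics/s9.png",i2)
w=cv2.resize(i1[0:320,180:500],(400,400),interpolation=cv2.INTER_CUBIC);q=cv2.resize(i2[190:330,250:390],(400,400),interpolation=cv2.INTER_CUBIC)
cv2.imwrite("pics/f.png",np.hstack([w,q]))
E
```

```text
25.6 [ 0.57254157 -0.2028528   0.38299174] [-0.39569118 -0.06723653 -0.22047525] 0.06434864521385471
caddy [299.4 104.2] [([303.0, 105.2], 0.57)]
caddy_lip [328.   52.6] [([327.9, 52.7], 0.71)]
caddy_seat [328.6  95.8] []
caddy_handle [316.6  88.7] [([316.3, 88.4], 0.94)]
cup_front [([292.7, 292.8], 0.48)]
cup_back [([259.6, 181.4], 0.55)]
dropper [([304.9, 186.4], 0.45)]
labels [([165.1, 224.3], 0.74)]
timer []
```

View pics/f.png

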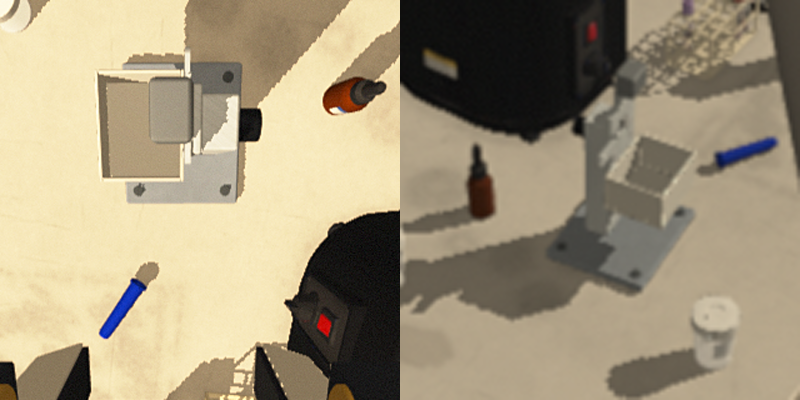

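The last picture shows the caddy hanging upright on the pin. The measured points match the expected hung pose: lip within 0.1 px and grip within 0.4 px. The gripper is clear and nothing nearby was disturbed, so I'm handing in.

```bash
python3 -c "
from cell import robot
print(robot.hand_in())"
```

```text
the job is handed in; nothing more can be done
None
```

The caddy is hanging upright on the grey stand's pin, and I handed the job in at about 26 s with the gripper open and clear.

**What I did**
- I gripped the caddy across its grey grip and carried it over the stand to the right of the pin.
- Lifting the lip gently until it touched put the pin axis at about 186 mm. Sight had given 187 mm.
- I slid the slot about 42 mm to the closed end, which I felt as a light touch of about 3 N. Then I backed off about 1.5 mm and lowered the caddy until the pin carried its weight.
- I opened the fingers in stages and withdrew upward. The largest force on the arm was about 8 N, including the caddy's own weight.

**Last checks**
- The caddy's lip and grip appear within 0.4 px of where they should be when it hangs. The origin point is 3.7 px off, at a low score of 0.57. The network did not find the notch point because the grip hid it.
- The last picture shows the caddy level and upright on the stand.
- The two cups, bottle and label roll show within about 5 px (about 15 mm) of their first positions in the low-resolution top view. The largest differences are the front cup and label roll, at modest scores. Nothing went near either one, so I take these as network error.
- The network did not find the timer in the last top picture. The arm never went near it, but I could not confirm its position.

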